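# Erect the fold-flat specimen box and mist it

### The job

Set up the green fold-flat specimen box: raise its three hinged walls one after the other and push each one upright past its spring catch, firmly but without bending it well past upright, so that it stays up by itself. Once all three stand, push the blue nozzle cap of the disinfectant sprayer beside it right down and let it come back up. Leave the tube rack, the blue bin and the slide case where they are.

Things in the scene. Friction and masses are not known exactly. Their poses are not given: they have to be found in the camera images.
- box: Green box base fixed to the bench, 124 (x) by 144 mm (y); origin at the centre of its underside, z up. 13 mm square corner posts at x +-54.5, y +-64.5 mm, 108 mm high. The -x wall (towards the robot) is moulded on, already upright, 108 mm high. The other three walls are hinged along the base edges, 30 mm above the bench, with springy hinges: let go before it has clicked, a wall falls back outward.
- box_floor (a point): Centre of the box's floor, 28 mm above the bench, axes as the box. The hinge lines, 2 mm above the floor: left wall y = +64.5 mm (along x), right wall y = -64.5 mm (along x), far wall x = +54.5 mm (along y). A hinged wall is 80 mm high and 5 mm thick; left and right are 86 mm wide, the far one 106 mm.
- wall_left (a joint): Left (+y) hinged wall, rad: 0 = flat outward, 1.571 = upright, against a springy stop. 18 N at the tab bends it 7 degrees past upright (1.69): too far. Starts at 0.08 to 0.40. At about 1.35 a wall meets a white sprung ball on a corner post, which resists with about 5 N at the tab (more if a tight grip resists pivoting); past about 1.50 it snaps on to the stop and is held there.
- wall_right (a joint): Right (-y) hinged wall, rad; values, start and catch as for the left wall.
- wall_far (a joint): Far (+x) hinged wall, rad; values, start and catch as for the left wall.
- wall_left_tab (a point): Grip point of the left wall's yellow tab, 104 mm from the hinge, mid thickness; x from hinge to free end, y along the hinge. The tab lies in the wall's plane at the middle of its free edge: 36 mm wide along the hinge, 10 mm thick, 79 to 117 mm from the hinge. Pinched across its width from above, it pivots between the fingers as the wall turns.
- wall_right_tab (a point): The same point of the right wall's tab.
- wall_far_tab (a point): The same point of the far wall's tab.
- sprayer: White disinfectant sprayer bottle with a blue band, 64 mm across, fixed to the bench by a 96 mm steel foot; origin at the centre of its underside. Its bottle neck ends 140 mm up; the spout points to its -y, towards the box.
- nozzle (a joint): Travel of the blue nozzle cap, in m: 0 = up, 0.008 = fully down. Spring: 2.3 N to start, 6 N at the bottom.
- nozzle_top (a point): Centre of the flat top of the blue nozzle cap (38 mm across), 170 mm above the bench when up.
- tube_rack: Loose white rack with capped tubes, 110 by 55 mm, 88 mm high; origin under its centre. To be left alone.
- bin: Loose open blue bin, 130 by 100 mm, 55 mm high; origin under its centre. To be left alone.
- slide_case: Loose black and grey slide case, 100 by 80 mm, 32 mm high; origin under its centre. To be left alone.
There are look-alikes about, which are no part of the job. Leave any yellow look-alike of the sprayer alone.

How it is judged:
By the outcome, as a careful person would: the job done as asked, in the order asked, and still so for the second after the job is handed in, with the robot touching nothing.
It also fails if it takes over 72 s, if anything falls off the work surface, if the arm or the gripper's body presses on something with over 40 N, if the wrist force passes 120 N, or if a joint passes its speed limit or range.

### The arm

A 7-joint arm with a two-finger parallel gripper is mounted at the origin on the work surface. World frame = base frame: x ahead of the robot, y to its left, z up, the work surface at z = 0. Lengths are in m, angles in degrees, forces in N, time in s.
With the tool pointing down it reaches from about 0.425 to 0.875 m from the base axis. Payload 4.7 kg.
Tool frame: the origin (TCP) lies between the finger pads; the fingertips stand ahead of it and the grasp point (between the pads) lies 2 mm behind it (manip.nose_length is the z of the fingertips in the tool frame, in m); z points along the fingers, y is the line along which they close (so a half turn about z gives the same grasp; the last joint's range is limited). The gripper opens to 87 mm and grips with 3 to 60 N. Pads are 19 mm wide; open, the fingers measure 117 mm over their backs; the gripper's body (75 mm by 190 mm) begins 51 mm behind the grasp point.
Start: joints at [-75.625, 18.392, -4.016, 83.108, 1.295, 78.541, -3.26], TCP at [0.153, 0.632, 0.24] pointing down, gripper open.
Joint ranges: [-163.93, 163.93], [-17.29, 119.83], [-79.2, 71.16], [3.27, 140.29], [-89.18, 269.18], [5.43, 117.66], [-154.24, 154.24]. Speed limits (degrees/s): [147.25, 147.25, 180, 180, 180, 180, 180].

### API

Orientations are given as a 3x3 rotation matrix whose columns are the frame's x, y, z axes.
In Python, from station import manip gives the robot as it stands.
- The arm moves only by the tool apply_moves, never from a script. Its argument "rows" is a list of rows, each an object of numbers: "x", "y", "z": the shift along the tool's x, y, z normalised to -1 to 1, where 1 is 1000 mm; "ax", "ay", "az": the turn, a rotation vector about the tool's x, y, z normalised to -1 to 1, where 1 is 60 degrees; "jaw": the opening, from 0 (shut) to 1 (fully open). In form: [{"x": .., "y": .., "z": .., "ax": .., "ay": .., "az": .., "jaw": ..}, ...]. A call has 1 to 5 rows; each row is the pose to reach, as a shift and turn from the pose commanded when the call began, along the tool's axes at that moment; what a row does not reach only later rows make up. A row lasts 1/8 s, in which the tool goes at most 62.5 mm and 10.7 degrees, less where a joint would pass 70% of its speed; a pose out of reach is approached as far as the arm can. A call with a number of a shift or a turn outside -1 to 1 is refused whole. A call with a gripper value outside its range is refused whole. The fingers move at their own pace and stop on an object; the grip force is fixed at half the most. Time passes only in rows, so rows that repeat a pose let the fingers close. It gives the time, the measured TCP pose, the force, the opening and the grip force at its end, in the units of the state.
- manip.read_state(): the state, without advancing time (a new reading comes with each control period).
- manip.camera(name): name is "scene" or "top" or "wrist"; returns the picture (420x560x3 uint8, red, green, blue); there is no depth.
- manip.calibration(name): a dict with "fx", "fy", "cx", "cy" (pixels), "extrinsics" (4x4, takes a point from camera to world coordinates). Camera axes: x right, y up, looking along -z (the intrinsics and any distortion apply to the point x, -y, -z); pixel columns grow to the right and rows downward; lengths in m; the calibration is good to about 2 mm. A picture is of the moment at which its call begins: read the wrist's pose just before it. calibration takes no time and is no camera call; for the wrist camera it gives the pose at the moment of the call.
- manip.close_job(): hands the job in; it is judged then, once.
Trained networks look in the newest picture that a camera, given by its name, has taken for a name from the list of things; names that differ only in an ending like _2 or _b are one class to them, and where a whole thing is asked for, a point or a joint stands for the part that bears it (a point fixed in the world has none). Each returns a list of dicts, best first, with "conf" (0 to 1); they miss things now and then, are a little off and sometimes report something else, mostly with a low value. They report only what shows in the picture. A call takes as long as a camera call. They do not tell look-alikes from the thing itself.
- manip.find_in(camera, label): "bbox" ([left, top, width, height] in pixels, round what is visible of it).
- manip.spot_point(camera, label): "at" ([row, column] in pixels: a listed point, or the origin of a listed thing).
The state is a dict: "time_s": time; "joint_positions": joint angles; "qd": joint speeds; "effort": joint torques, N m; "tcp_pos": TCP position; "tool_rot": TCP orientation; "ft_force": force on the tool from outside, world axes, zero at the start; "torque": the same for the moment, N m; "gripper_width": finger opening in m; "finger_force": force on a finger pad.
Only numpy, scipy, OpenCV 4.12 (cv2) and the standard library are available. Lean on these libraries where they do the work, as an engineer would, in place of code of your own. Each camera call takes 0.05 s, during which the arm holds its last target. There are 200 camera calls.

## Working session

There is one attempt and no reset: what is moved stays moved. The work goes in short steps, Python scripts to look and compute and a tool call to move; the robot and the scene stay as the last step left them, time stands still between calls to the robot, and variables do not carry over. Pictures are saved under pics/ and viewed, at most 10 in all, crops included, and the job is handed in when it is done.

Besides the shell and the picture viewer there is one more tool, called after "Call:" as name([rows], argument=value, ...), one row to a line, values as JSON. apply_moves: Moves the arm, as the interface text tells. Scaled input: -1 to 1 covers 1000 mm each way for a shift and 60 degrees each way for a turn. Its arguments: {"type":"object","properties":{"rows":{"type":"array"}},"required":["rows"]}

```bash
ls; mkdir -p pics
cat > h.py <<'E'
import numpy as np, cv2
from station import manip
def snap(c,fn=None):
    im=manip.camera(c)
    if fn: cv2.imwrite('pics/'+fn,im[:,:,::-1])
    return im
def ray(c,rc,cal=None):
    k=cal or manip.calibration(c); E=np.array(k['extrinsics'])
    d=np.array([(rc[1]-k['cx'])/k['fx'],-(rc[0]-k['cy'])/k['fy'],-1.])
    d=E[:3,:3]@d; return E[:3,3],d/np.linalg.norm(d)
def tri(rs):
    A=sum(np.eye(3)-np.outer(d,d) for o,d in rs); b=sum((np.eye(3)-np.outer(d,d))@o for o,d in rs)
    p=np.linalg.solve(A,b); return p,max(np.linalg.norm((np.eye(3)-np.outer(d,d))@(p-o)) for o,d in rs)
def proj(c,p,cal=None):
    k=cal or manip.calibration(c); E=np.array(k['extrinsics'])
    q=E[:3,:3].T@(np.array(p)-E[:3,3]); return np.array([k['cy']-k['fy']*q[1]/-q[2],k['cx']+k['fx']*q[0]/-q[2]])
E
python3 - <<'E'
from h import *
np.set_printoptions(precision=4,suppress=True)
for c in ['scene','top']:
    k=manip.calibration(c); print(c,{a:k[a] for a in k if a!='extrinsics'},np.array(k['extrinsics'])[:3,3])
    snap(c,c+'.png')
print(manip.nose_length)
for l in ['box','box_floor','wall_left_tab','wall_right_tab','wall_far_tab','sprayer','nozzle_top','tube_rack','bin','slide_case']:
    r={c:manip.spot_point(c,l)[:3] for c in ['scene','top']}
    for c in r: print(l,c,[(np.round(x['at']).tolist(),round(x['conf'],2)) for x in r[c]])
    if r['scene'] and r['top']: print('   ',*tri([ray(c,r[c][0]['at']) for c in r]))
print(manip.read_state()['time_s'])
E
```

```text
pics
scene {'fx': 404.1419309069078, 'fy': 404.1419309069078, 'cx': 276.1947544866425, 'cy': 214.3331179647901} [1.3958 0.2667 0.8757]
top {'fx': 536.7940527268773, 'fy': 536.7940527268773, 'cx': 282.9391686787816, 'cy': 213.53588182121575} [ 0.49   -0.0306  1.5319]
0.017
box scene [([248.0, 265.0], 0.62)]
box top [([217.0, 303.0], 0.67)]
    [ 0.5367 -0.0791 -0.0076] 0.003046995636943841
box_floor scene [([239.0, 264.0], 0.63)]
box_floor top [([220.0, 302.0], 0.94)]
    [ 0.5275 -0.0805  0.0216] 0.008251898228441978
wall_left_tab scene [([234.0, 319.0], 0.67)]
wall_left_tab top [([233.0, 243.0], 0.94)]
    [0.4873 0.0818 0.0581] 0.006340284830769568
wall_right_tab scene [([224.0, 214.0], 0.67)]
wall_right_tab top [([206.0, 361.0], 0.92)]
    [ 0.565  -0.2359  0.0694] 0.003299835856535243
wall_far_tab scene [([272.0, 262.0], 0.92)]
wall_far_tab top [([164.0, 289.0], 0.59)]
    [ 0.6801 -0.0362  0.0438] 0.000620622602112244
sprayer scene [([272.0, 407.0], 0.89), ([272.0, 359.0], 0.77)]
sprayer top [([215.0, 202.0], 0.67), ([227.0, 154.0], 0.59)]
    [0.5312 0.2788 0.0162] 0.06779222242216833
nozzle_top scene [([230.0, 362.0], 0.77), ([230.0, 420.0], 0.75)]
nozzle_top top [([212.0, 192.0], 0.81), ([231.0, 137.0], 0.76), ([218.0, 301.0], 0.21)]
    [0.5385 0.2069 0.1546] 0.0047354580202523065
tube_rack scene []
tube_rack top [([164.0, 164.0], 0.91)]
bin scene [([253.0, 137.0], 0.61)]
bin top [([163.0, 431.0], 0.85), ([164.0, 291.0], 0.48)]
    [ 0.6967 -0.4435 -0.0022] 0.0018906973352134644
slide_case scene [([202.0, 201.0], 0.83)]
slide_case top [([262.0, 406.0], 0.95), ([205.0, 360.0], 0.43)]
    [ 0.4139 -0.372   0.0118] 0.0016554855015280577
1.1
```

View pics/top.png

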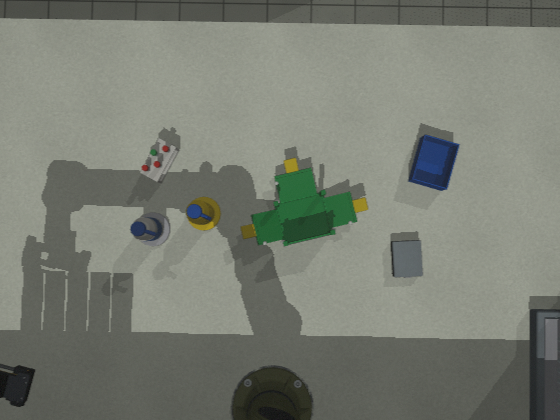

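View pics/scene.png

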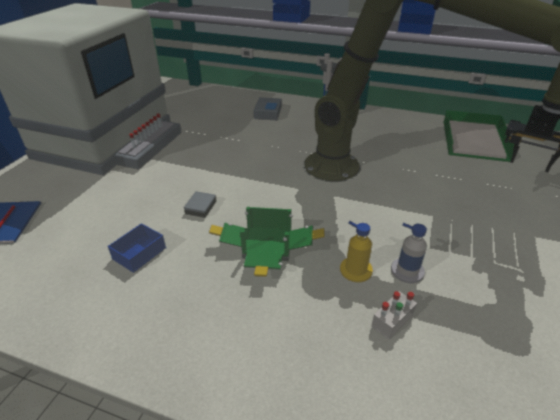

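The top picture shows the box at (302,220) with its yellow tabs at (243,233), (361,206) and (289,164), columns first. There are two nozzle caps:
- **Yellow look-alike:** top (192,212), scene (362,230).
- **White bottle with blue band:** top (137,231), scene (420,230). By the description, this is the one I want.

Next I'll do the close crop and measure more precisely.

Run:
```python
from h import *
np.set_printoptions(precision=4,suppress=True)
s=manip.read_state(); print(s['tcp_pos'],s['tool_rot'],s['gripper_width'],s['ft_force'])
k=manip.calibration('wrist'); print(np.array(k['extrinsics']))
S=cv2.imread('pics/scene.png');T=cv2.imread('pics/top.png')
a=cv2.resize(S[205:305,310:450],(560,400),interpolation=2); b=cv2.resize(T[185:255,90:230],(560,280),interpolation=2)
cv2.imwrite('pics/crop1.png',cv2.resize(np.vstack([a,b]),(494,600)))
C={}
for c,I in(('scene',S),('top',T)):
    h=cv2.cvtColor(I,cv2.COLOR_BGR2HSV); m=cv2.inRange(h,(15,120,80),(35,255,255))
    n,_,st,ce=cv2.connectedComponentsWithStats(m)
    for i in range(1,n):
        if st[i,4]>25: print(c,st[i],ce[i][::-1])
    m=cv2.inRange(h,(105,120,60),(130,255,255))
    n,_,st,ce=cv2.connectedComponentsWithStats(m)
    for i in range(1,n):
        if st[i,4]>60: print(c,'blue',st[i],ce[i][::-1])
print('white nozzle',*tri([ray('scene',[230,420]),ray('top',[231,137])]))
print('yellow nozzle',*tri([ray('scene',[230,362]),ray('top',[212,192])]))
```

```text
[0.1525 0.6319 0.2396] [[-0.9721  0.2346  0.    ]
 [ 0.2346  0.9721  0.0001]
 [-0.      0.0001 -1.    ]] 0.08714444434123089 [-0.0213  0.0299  0.7428]
[[ 0.2331 -0.9271 -0.2934  0.0717]
 [ 0.9725  0.2222  0.0704  0.6506]
 [-0.0001 -0.3018  0.9534  0.3853]
 [ 0.      0.      0.      1.    ]]
scene [210 225  13  10  89] [229.6404 215.809 ]
scene [312 229  12  10  92] [233.4783 317.5326]
scene [ 341  236   31   46 1024] [260.0752 357.3027]
scene [254 266  14  10 118] [270.4831 260.7119]
scene blue [  0   0  24  23 438] [10.0251  9.7671]
scene blue [273   0  36  22 726] [  9.9105 290.7231]
scene blue [399   0  36  34 976] [ 16.7766 416.1434]
scene blue [  0  94  25  66 779] [133.6611   9.0039]
scene blue [  0 203  14  16 101] [208.4158   3.8812]
scene blue [  0 203  34  37 525] [222.9733  13.6971]
scene blue [353 224  16   8  85] [227.2471 362.2588]
scene blue [110 244  35  16 192] [251.1302 131.3698]
top [284 158  15  15 169] [165.0769 290.7101]
top [188 197  33  33 566] [212.8728 205.5459]
top [352 198  16  15 172] [204.7093 359.5233]
top [241 224  15  15 170] [230.9412 248.0647]
top blue [ 409  135   50   55 1638] [162.3376 433.3651]
top blue [187 204  24  16 188] [211.8032 195.5638]
top blue [131 222  24  14 180] [228.9167 139.4056]
white nozzle [0.4866 0.3525 0.1534] 0.0009821948704701348
yellow nozzle [0.5388 0.2082 0.1541] 0.004822393009942522
```

View pics/crop1.png

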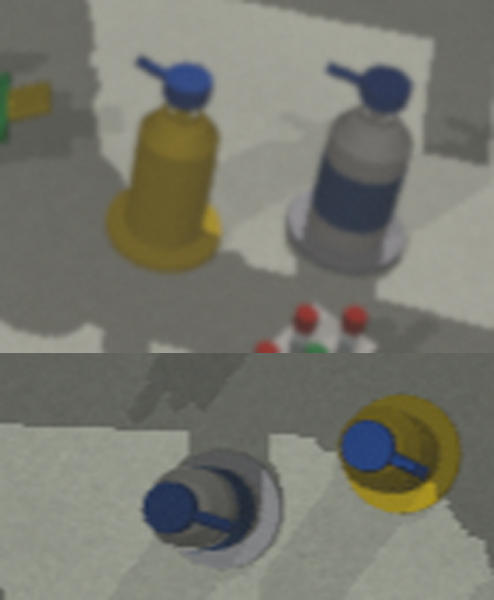

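The crop confirms it: the white bottle with the blue band (scene cap at 420,230; top cap at 137,229) is the target, and the all-yellow one is the decoy. Next I'll move over the box for a wrist view.

```bash
cat >> h.py <<'E'
from scipy.spatial.transform import Rotation as Ro
np.set_printoptions(precision=4,suppress=True)
def down(yaw_y): # tool z down, tool y at azimuth yaw_y (deg)
    t=np.radians(yaw_y); y=np.array([np.cos(t),np.sin(t),0]); z=np.array([0,0,-1.]); return np.c_[np.cross(y,z),y,z]
def go(p,R,tilt=None):
    s=manip.read_state(); R0=np.array(s['tool_rot']); 
    print('shift',R0.T@(np.array(p)-s['tcp_pos']),'turn/60',np.degrees(Ro.from_matrix(R0.T@R).as_rotvec())/60)
E
python3 - <<'E'
from h import *
P={'right':((229.6,215.8),(204.7,359.5)),'left':((233.5,317.5),(230.9,248.1)),'far':((270.5,260.7),(165.1,290.7))}
for n,(a,b) in P.items(): print(n,*tri([ray('scene',a),ray('top',b)]))
go([0.533,-0.08,0.33],down(13.8))
E
```

```text
right [ 0.5698 -0.2316  0.0519] 0.0008727441512206251
left [0.4922 0.073  0.0619] 0.0013510031309004924
far [ 0.677  -0.04    0.0446] 0.0007303305531790204
shift [-0.5369 -0.6028 -0.0905] turn/60 [ 0.0001 -0.0001  1.0439]
```

Call:
apply_moves([
  {"x":-0.537,"y":-0.603,"z":-0.09,"az":1.0,"jaw":1},
  {"x":-0.537,"y":-0.603,"z":-0.09,"az":1.0,"jaw":1},
  {"x":-0.537,"y":-0.603,"z":-0.09,"az":1.0,"jaw":1},
  {"x":-0.537,"y":-0.603,"z":-0.09,"az":1.0,"jaw":1},
  {"x":-0.537,"y":-0.603,"z":-0.09,"az":1.0,"jaw":1},
])

```text
schema error: expected keys x, y, z, ax, ay, az, jaw
```

Run:
```python
from h import *
print(manip.read_state()['tcp_pos'])
go([0.533,-0.08,0.33],down(14.2))
```

```text
[0.1525 0.6319 0.2396]
shift [-0.5369 -0.6028 -0.0905] turn/60 [ 0.0001 -0.0001  1.0372]
```

Call:
apply_moves([
  {"x":-0.537,"y":-0.603,"z":-0.09,"ax":0,"ay":0,"az":1.0,"jaw":1},
  {"x":-0.537,"y":-0.603,"z":-0.09,"ax":0,"ay":0,"az":1.0,"jaw":1},
  {"x":-0.537,"y":-0.603,"z":-0.09,"ax":0,"ay":0,"az":1.0,"jaw":1},
  {"x":-0.537,"y":-0.603,"z":-0.09,"ax":0,"ay":0,"az":1.0,"jaw":1},
  {"x":-0.537,"y":-0.603,"z":-0.09,"ax":0,"ay":0,"az":1.0,"jaw":1},
])

```text
time_s: 1.72
tcp_pos: [0.2997, 0.3561, 0.2747]
tool_rot: [[-0.38, 0.925, 0.001], [0.925, 0.38, 0.001], [0.001, 0.001, -1.0]]
ft_force: [1.2, 0.2, 0.8]
gripper_width: 0.087
finger_force: 0.0
```

Run:
```python
from h import *
print(manip.read_state()['tcp_pos'])
go([0.533,-0.08,0.33],down(14.2))
```

```text
[0.2997 0.3561 0.2747]
shift [-0.492   0.0499 -0.0556] turn/60 [ 0.0008 -0.0007  0.1361]
```

Call:
apply_moves([
  {"x":-0.492,"y":0.05,"z":-0.055,"ax":0,"ay":0,"az":0.136,"jaw":1},
  {"x":-0.492,"y":0.05,"z":-0.055,"ax":0,"ay":0,"az":0.136,"jaw":1},
  {"x":-0.492,"y":0.05,"z":-0.055,"ax":0,"ay":0,"az":0.136,"jaw":1},
  {"x":-0.492,"y":0.05,"z":-0.055,"ax":0,"ay":0,"az":0.136,"jaw":1},
  {"x":-0.492,"y":0.05,"z":-0.055,"ax":0,"ay":0,"az":0.136,"jaw":1},
])

```text
time_s: 2.35
tcp_pos: [0.4479, 0.0831, 0.3094]
tool_rot: [[-0.251, 0.968, 0.001], [0.968, 0.251, 0.001], [0.001, 0.002, -1.0]]
ft_force: [0.9, 0.3, 0.1]
gripper_width: 0.0872
finger_force: 0.0
```

```bash
cat >> h.py <<'E'
def yel(c,fn=None):
    k=manip.calibration(c); I=snap(c,fn); h=cv2.cvtColor(I,cv2.COLOR_RGB2HSV); m=cv2.inRange(h,(15,120,80),(35,255,255))
    n,_,st,ce=cv2.connectedComponentsWithStats(m); return k,[(st[i],ce[i][::-1]) for i in range(1,n) if st[i,4]>60]
E
python3 - <<'E'
from h import *
s=manip.read_state();print(s['tcp_pos'],s['time_s'],s['qd'])
k,y=yel('wrist','w1.png')
for a in y: print(*a)
print({a:k[a] for a in k if a!='extrinsics'},k['extrinsics'])
for n,p in dict(right=[ 0.5698,-0.2316,0.0519],left=[ 0.4922,0.073,0.0619],far=[0.677,-0.04,0.0446]).items(): print(n,proj('wrist',p,k))
for l in ['box_floor','wall_left_tab','wall_right_tab','wall_far_tab']:print(l,[(x['at'],x['conf']) for x in manip.spot_point('wrist',l)])
E
```

```text
[0.4479 0.0831 0.3094] 2.35 [ 20.9141  11.7744  40.9619 -18.1274   1.1687   4.1266  62.2284]
[ 336   69   81   73 3807] [102.8429 369.8545]
[298 192  30  26 712] [204.6615 312.4284]
[ 91 289  16  54 259] [316.2471  96.3668]
[438 288  30  55 824] [315.551  455.5449]
[ 254  355  306   22 4281] [366.5517 416.4999]
{'fx': 324.68177319139954, 'fy': 324.68177319139954, 'cx': 278.94403726530766, 'cy': 214.15080351532777} [[ 0.9675 -0.2406 -0.0781  0.4268]
 [ 0.2529  0.9229  0.2902  0.1626]
 [ 0.0022 -0.3005  0.9538  0.4552]
 [ 0.      0.      0.      1.    ]]
right [390.4345 302.954 ]
left [198.3386 310.6919]
far [299.6672 410.143 ]
box_floor [([294.6, 306.4], 0.86)]
wall_left_tab [([198.6, 311.7], 0.9), ([300.6, 417.2], 0.19)]
wall_right_tab []
wall_far_tab [([302.7, 416.8], 0.84)]
```

View pics/w1.png

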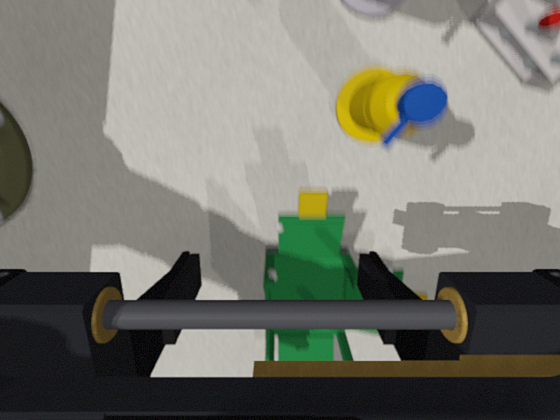

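The wrist view shows the left tab at (312,204), clear of the yellow decoy at (412,100). I'll settle above the left tab and measure again.

Run:
```python
from h import *
go([0.489,0.08,0.20],down(14.2))
```

```text
shift [-0.0161  0.0393  0.1087] turn/60 [-0.     -0.0009  0.006 ]
```

Call:
apply_moves([
  {"x":-0.016,"y":0.039,"z":0.108,"ax":0,"ay":0,"az":0.006,"jaw":1},
  {"x":-0.016,"y":0.039,"z":0.108,"ax":0,"ay":0,"az":0.006,"jaw":1},
  {"x":-0.016,"y":0.039,"z":0.108,"ax":0,"ay":0,"az":0.006,"jaw":1},
  {"x":-0.016,"y":0.039,"z":0.108,"ax":0,"ay":0,"az":0.006,"jaw":1},
])

```text
time_s: 3.1
tcp_pos: [0.4889, 0.0809, 0.2017]
tool_rot: [[-0.247, 0.969, 0.001], [0.969, 0.247, 0.0], [0.0, 0.001, -1.0]]
ft_force: [0.2, 0.6, 0.4]
gripper_width: 0.0868
finger_force: 0.0
```

```bash
cat > fit.py <<'E'
from h import *
from scipy.optimize import least_squares
s=manip.read_state(); print(s['tcp_pos'],s['time_s'],np.abs(s['qd']).max())
k,y=yel('wrist','w2.png')
for a in y: print(*a)
obs=[('scene',(229.6,215.8),'right',98),('top',(204.7,359.5),'right',98),('scene',(233.5,317.5),'left',98),('top',(230.9,248.1),'left',98),('scene',(270.5,260.7),'far',98),('top',(165.1,290.7),'far',98)]
for l in ['wall_left_tab','wall_far_tab','wall_right_tab','box_floor']:
    for x in manip.spot_point('wrist',l)[:1]:
        print(l,x['at'],x['conf'])
        if x['conf']>.7: obs.append(('wrist',x['at'],l.split('_')[1],104))
K={c:manip.calibration(c) for c in('scene','top')}; K['wrist']=k
def pt(v,n,d):
    x,y,a,*th=v
    if n=='floor': q=[0,0,.028]
    else:
        t=th['left right far'.split().index(n)]; c,z=d/1e3*np.cos(t),.03+d/1e3*np.sin(t)
        q=dict(left=[0,.0645+c,z],right=[0,-.0645-c,z],far=[.0545+c,0,z])[n]
    return np.array([x,y,0])+Ro.from_euler('z',a).apply(q)
f=lambda v:np.concatenate([proj(c,pt(v,n,d),K[c])-o for c,o,n,d in obs])
r=least_squares(f,[.53,-.08,.25,.3,.2,.15],loss='soft_l1'); v=r.x
print(v,np.degrees(v[2])); print(f(v).reshape(-1,2).round(1).tolist())
np.save('box.npy',v)
for n in('left','right','far'): print(n,'grip',pt(v,n,104))
E
python3 fit.py
```

```text
[0.4889 0.0809 0.2017] 3.1 1.5211979384812442
[ 314   21  112  115 7252] [ 76.3116 359.9664]
[395 100  41  23 424] [110.3561 415.2146]
[ 262  199   40   36 1388] [216.4272 281.139 ]
[439 287  29  56 797] [315.7817 455.793 ]
[ 91 288  17  55 301] [316.402   96.8837]
[ 253  355  307   22 5148] [366.9122 417.432 ]
wall_left_tab [215.0, 282.3] 0.64
wall_right_tab [214.5, 282.5] 0.54
box_floor [334.4, 281.3] 0.96
[ 0.5322 -0.0782  0.2547  0.3405  0.254   0.165 ] 14.59082542545608
[[-0.2, -0.4], [-1.1, 0.7], [-0.1, 0.6], [-0.3, 0.2], [-0.0, 0.0], [-0.7, 0.3], [-0.8, -0.6]]
left grip [0.4913 0.0791 0.0647]
right grip [ 0.5738 -0.238   0.0561]
far grip [ 0.6842 -0.0386  0.0471]
```

```bash
cat > arc.py <<'E'
import sys
from h import *
v=np.load('box.npy'); D=.107
def pt(n,t,up=0):
    c,z=D*np.cos(t),.03+D*np.sin(t)-.002+up
    q=dict(left=[0,.0645+c,z],right=[0,-.0645-c,z],far=[.0545+c,0,z])[n]
    return np.array([v[0],v[1],0])+Ro.from_euler('z',v[2]).apply(q)
def rows(n,ths,yaw,up=0):
    s=manip.read_state(); R=np.array(s['tool_rot']); print('from',s['tcp_pos'],'t',s['time_s'])
    for t in ths: print(round(t,2),(R.T@(pt(n,t,up)-s['tcp_pos'])).round(4))
    print('turn/60',np.degrees(Ro.from_matrix(R.T@down(yaw)).as_rotvec())/60)
E
python3 - <<'E'
from arc import *
k=manip.calibration('wrist')
c=np.array([v[0],v[1],0])
for d in(98,104): print(proj('wrist',c+Ro.from_euler('z',v[2]).apply([0,.0645+d/1e3*np.cos(v[3]),.03+d/1e3*np.sin(v[3])]),k))
print('floor',proj('wrist',c+[0,0,.028],k))
rows('left',[v[3]],14.6)
E
```

```text
[213.3762 280.0212]
[208.0987 280.0136]
floor [332.7174 280.3058]
from [0.4895 0.08   0.2023] t 3.35
0.34 [0.0014 0.0011 0.1385]
turn/60 [ 0.0027 -0.0011 -0.006 ]
```

Call:
apply_moves([
  {"x":-0.001,"y":0.001,"z":0.05,"ax":0,"ay":0,"az":-0.006,"jaw":1},
  {"x":-0.001,"y":0.001,"z":0.1,"ax":0,"ay":0,"az":-0.006,"jaw":1},
  {"x":-0.001,"y":0.001,"z":0.138,"ax":0,"ay":0,"az":-0.006,"jaw":1},
  {"x":-0.001,"y":0.001,"z":0.138,"ax":0,"ay":0,"az":-0.006,"jaw":0.3},
  {"x":-0.001,"y":0.001,"z":0.138,"ax":0,"ay":0,"az":-0.006,"jaw":0.3},
])

```text
time_s: 3.98
tcp_pos: [0.4916, 0.079, 0.0645]
tool_rot: [[-0.251, 0.968, 0.003], [0.968, 0.251, 0.001], [0.0, 0.003, -1.0]]
ft_force: [-0.6, -0.1, 0.2]
gripper_width: 0.0745
finger_force: 0.0
```

Call:
apply_moves([
  {"x":0,"y":0,"z":0,"ax":0,"ay":0,"az":0,"jaw":0.3},
  {"x":0,"y":0,"z":0,"ax":0,"ay":0,"az":0,"jaw":0.3},
  {"x":0,"y":0,"z":0,"ax":0,"ay":0,"az":0,"jaw":0.3},
  {"x":0,"y":0,"z":0,"ax":0,"ay":0,"az":0,"jaw":0.3},
])

```text
time_s: 4.47
tcp_pos: [0.4913, 0.079, 0.0632]
tool_rot: [[-0.251, 0.968, 0.003], [0.968, 0.251, 0.001], [0.0, 0.003, -1.0]]
ft_force: [3.2, -0.8, 0.7]
gripper_width: 0.0354
finger_force: 30.1
```

Run:
```python
from arc import *
snap('wrist','w3.png')
rows('left',[.34,.5,.65,.8,.95,1.1,1.2,1.3,1.4,1.45,1.5,1.55,1.6],14.6)
```

```text
from [0.4913 0.079  0.0632] t 4.525
0.34 [ 0.003   0.     -0.0005]
0.5 [-0.004   0.0001 -0.0161]
0.65 [-0.0127  0.0001 -0.0295]
0.8 [-0.0234  0.0002 -0.0415]
0.95 [-0.0357  0.0002 -0.0518]
1.1 [-0.0494  0.0002 -0.0601]
1.2 [-0.0591  0.0003 -0.0645]
1.3 [-0.0693  0.0003 -0.0679]
1.4 [-0.0797  0.0003 -0.0702]
1.45 [-0.085   0.0003 -0.071 ]
1.5 [-0.0903  0.0003 -0.0715]
1.55 [-0.0957  0.0003 -0.0718]
1.6 [-0.101   0.0003 -0.0717]
turn/60 [ 0.0024 -0.0001 -0.0009]
```

View pics/w3.png

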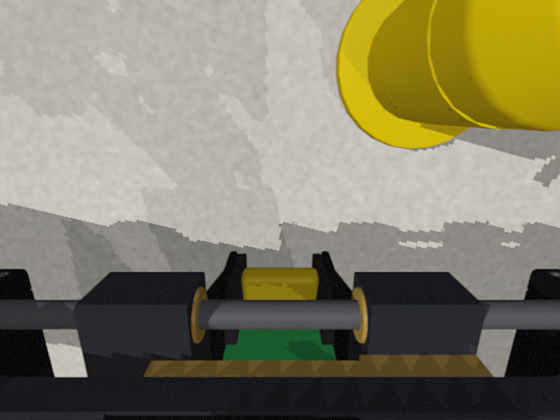

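Tab gripped (35 mm, fingers around the yellow tab in the view). Next I'll swing it up along the arc.

Call:
apply_moves([
  {"x":-0.006,"y":0,"z":-0.015,"ax":0,"ay":0,"az":0,"jaw":0.3},
  {"x":-0.014,"y":0,"z":-0.028,"ax":0,"ay":0,"az":0,"jaw":0.3},
  {"x":-0.0245,"y":0,"z":-0.04,"ax":0,"ay":0,"az":0,"jaw":0.3},
  {"x":-0.0365,"y":0,"z":-0.05,"ax":0,"ay":0,"az":0,"jaw":0.3},
  {"x":-0.05,"y":0,"z":-0.0585,"ax":0,"ay":0,"az":0,"jaw":0.3},
])

```text
time_s: 5.15
tcp_pos: [0.5037, 0.0301, 0.1214]
tool_rot: [[-0.251, 0.968, 0.002], [0.968, 0.251, 0.001], [-0.0, 0.002, -1.0]]
ft_force: [7.4, 0.7, -11.9]
gripper_width: 0.0355
finger_force: 30.0
```

Run:
```python
from arc import *
s=manip.read_state(); print(s['gripper_width'],s['ft_force'],s['torque'])
rows('left',[1.1,1.2,1.3,1.4,1.5,1.571,1.61],14.6)
```

```text
0.03546896367003287 [  7.4467   0.7382 -11.9065] [ 0.3348 -1.4293  0.0529]
from [0.5037 0.0301 0.1214] t 5.15
1.1 [ 0.001   0.0003 -0.002 ]
1.2 [-0.0087  0.0004 -0.0064]
1.3 [-0.0189  0.0004 -0.0097]
1.4 [-0.0293  0.0004 -0.0121]
1.5 [-0.0399  0.0004 -0.0134]
1.57 [-0.0475  0.0004 -0.0136]
1.61 [-0.0517  0.0004 -0.0136]
turn/60 [ 0.0024  0.0001 -0.0006]
```

Call:
apply_moves([
  {"x":-0.009,"y":0,"z":-0.004,"ax":0,"ay":0,"az":0,"jaw":0.3},
  {"x":-0.019,"y":0,"z":-0.007,"ax":0,"ay":0,"az":0,"jaw":0.3},
  {"x":-0.029,"y":0,"z":-0.009,"ax":0,"ay":0,"az":0,"jaw":0.3},
  {"x":-0.038,"y":0,"z":-0.01,"ax":0,"ay":0,"az":0,"jaw":0.3},
  {"x":-0.045,"y":0,"z":-0.01,"ax":0,"ay":0,"az":0,"jaw":0.3},
])

```text
time_s: 5.78
tcp_pos: [0.5148, -0.0116, 0.1318]
tool_rot: [[-0.252, 0.968, 0.001], [0.968, 0.252, 0.003], [0.002, 0.002, -1.0]]
ft_force: [1.4, 3.9, -0.8]
gripper_width: 0.0356
finger_force: 30.0
```

Call:
apply_moves([
  {"x":-0.002,"y":0,"z":0,"ax":0,"ay":0,"az":0,"jaw":0.3},
])

```text
time_s: 5.9
tcp_pos: [0.5149, -0.0118, 0.1318]
tool_rot: [[-0.252, 0.968, 0.0], [0.968, 0.252, 0.006], [0.005, 0.002, -1.0]]
ft_force: [2.1, 11.2, 3.3]
gripper_width: 0.0354
finger_force: 30.0
```

Run:
```python
from arc import *
s=manip.read_state(); R=np.array(s['tool_rot']); print(s['gripper_width'],R.T@s['ft_force'],R.T@s['torque'])
rows('left',[1.4,1.5,1.571,1.61,1.66],14.6)
```

```text
0.035382379084772604 [10.3314  4.9093 -3.2616] [-0.8563  2.3265  0.0491]
from [ 0.5149 -0.0118  0.1318] t 5.9
1.4 [ 0.0141  0.     -0.0016]
1.5 [ 0.0035  0.     -0.0029]
1.57 [-0.0041  0.     -0.0033]
1.61 [-0.0083  0.     -0.0032]
1.66 [-0.0136  0.     -0.0029]
turn/60 [ 0.0017 -0.0051  0.0004]
```

Call:
apply_moves([
  {"x":-0.0015,"y":0,"z":0,"ax":0,"ay":0,"az":0,"jaw":0.3},
  {"x":-0.0015,"y":0,"z":0,"ax":0,"ay":0,"az":0,"jaw":0.3},
])

```text
time_s: 6.15
tcp_pos: [0.5149, -0.0118, 0.1318]
tool_rot: [[-0.254, 0.967, -0.0], [0.967, 0.254, 0.007], [0.007, 0.001, -1.0]]
ft_force: [-0.2, 10.3, 4.6]
gripper_width: 0.036
finger_force: 30.0
```

Run:
```python
from arc import *
s=manip.read_state(); R=np.array(s['tool_rot']); print(s['tcp_pos'],s['gripper_width'],R.T@s['ft_force'],R.T@s['torque'])
for c in('scene','top'):snap(c,c+'2.png')
a=cv2.imread('pics/scene2.png')[180:300,190:340]; b=cv2.imread('pics/top2.png')[140:260,220:370]
cv2.imwrite('pics/c2.png',np.hstack([cv2.resize(a,(400,320),interpolation=2),cv2.resize(b,(400,320),interpolation=2)]))
```

```text
[ 0.5149 -0.0118  0.1318] 0.03595514743434218 [10.0524  2.4555 -4.5195] [-0.8331  2.2256  0.1016]
```

View pics/c2.png

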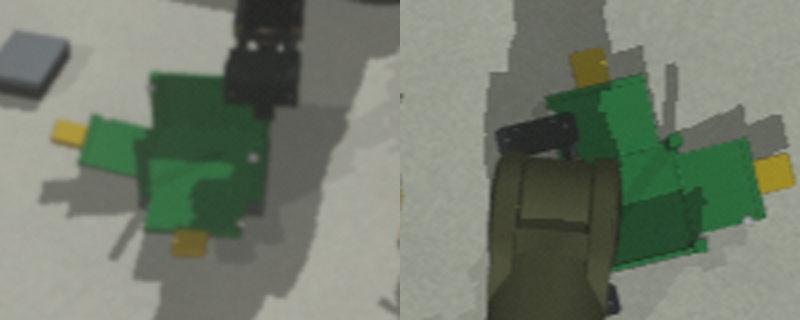

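Call:
apply_moves([
  {"x":-0.002,"y":0,"z":0,"ax":0,"ay":0,"az":0,"jaw":0.3},
  {"x":-0.002,"y":0,"z":0,"ax":0,"ay":0,"az":0,"jaw":0.3},
])

```text
time_s: 6.5
tcp_pos: [0.515, -0.0121, 0.1318]
tool_rot: [[-0.254, 0.967, -0.001], [0.967, 0.254, 0.009], [0.009, 0.001, -1.0]]
ft_force: [-2.1, 13.6, 0.2]
gripper_width: 0.0358
finger_force: 30.0
```

Run:
```python
from arc import *
s=manip.read_state(); R=np.array(s['tool_rot']); print(s['tcp_pos'],s['gripper_width'],R.T@s['ft_force'],R.T@s['torque'],R[:,2])
```

```text
[ 0.515  -0.0121  0.1318] 0.035843096968824824 [13.6586  1.4537 -0.1195] [-0.2273  3.0467  0.1751] [-0.0015  0.0092 -1.    ]
```

Call:
apply_moves([
  {"x":0,"y":0,"z":0,"ax":0,"ay":0.04,"az":0,"jaw":0.3},
  {"x":-0.001,"y":0,"z":0,"ax":0,"ay":0.08,"az":0,"jaw":0.3},
])

```text
time_s: 6.75
tcp_pos: [0.5154, -0.0137, 0.1319]
tool_rot: [[-0.255, 0.967, -0.023], [0.963, 0.256, 0.09], [0.093, 0.001, -0.996]]
ft_force: [-0.6, 10.9, 6.6]
gripper_width: 0.0358
finger_force: 30.0
```

Run:
```python
from arc import *
s=manip.read_state(); R=np.array(s['tool_rot']); print(s['tcp_pos'],s['gripper_width'],R.T@s['ft_force'],R.T@s['torque'],R[:,2])
```

```text
[ 0.5154 -0.0137  0.1319] 0.0357514794547888 [11.2504  2.1856 -5.5896] [-0.7416  2.0922 -0.0586] [-0.0228  0.0898 -0.9957]
```

Call:
apply_moves([
  {"x":-0.0015,"y":0,"z":0,"ax":0,"ay":0.03,"az":0,"jaw":0.3},
  {"x":-0.003,"y":0,"z":0,"ax":0,"ay":0.06,"az":0,"jaw":0.3},
])

```text
time_s: 7.0
tcp_pos: [0.5159, -0.0157, 0.1319]
tool_rot: [[-0.253, 0.967, -0.04], [0.955, 0.256, 0.152], [0.157, 0.0, -0.988]]
ft_force: [0.6, 13.8, 6.4]
gripper_width: 0.0354
finger_force: 30.0
```

Run:
```python
from arc import *
s=manip.read_state(); R=np.array(s['tool_rot']); print(s['tcp_pos'],s['gripper_width'],R.T@s['ft_force'],R.T@s['torque'],R[:,2])
```

```text
[ 0.5159 -0.0157  0.1319] 0.035413405729242196 [13.9899  4.1427 -4.2947] [-0.8172  2.6536 -0.0056] [-0.0397  0.1518 -0.9876]
```

Call:
apply_moves([
  {"x":0.003,"y":0,"z":0,"ax":0,"ay":0,"az":0,"jaw":0.3},
  {"x":0.005,"y":0,"z":0,"ax":0,"ay":0,"az":0,"jaw":0.3},
])

```text
time_s: 7.25
tcp_pos: [0.5157, -0.0151, 0.1319]
tool_rot: [[-0.251, 0.967, -0.036], [0.956, 0.254, 0.144], [0.149, 0.002, -0.989]]
ft_force: [3.4, 3.1, -6.1]
gripper_width: 0.0358
finger_force: 30.0
```

Run:
```python
from arc import *
s=manip.read_state(); R=np.array(s['tool_rot']); print(s['tcp_pos'],s['gripper_width'],R.T@s['ft_force'],R.T@s['torque'],R[:,2])
```

```text
[ 0.5157 -0.0151  0.1319] 0.0358211410771847 [1.1672 4.0711 6.3348] [-0.747  -0.0839 -0.155 ] [-0.0362  0.1441 -0.9889]
```

Call:
apply_moves([
  {"x":0,"y":0,"z":0,"ax":0,"ay":0,"az":0,"jaw":0.7},
  {"x":0,"y":0,"z":0,"ax":0,"ay":0,"az":0,"jaw":0.7},
  {"x":0,"y":0,"z":-0.03,"ax":0,"ay":0,"az":0,"jaw":0.7},
  {"x":0.01,"y":0,"z":-0.06,"ax":0,"ay":-0.06,"az":0,"jaw":0.7},
  {"x":0.02,"y":0,"z":-0.1,"ax":0,"ay":-0.14,"az":0,"jaw":0.7},
])

```text
time_s: 7.88
tcp_pos: [0.5129, -0.0145, 0.2338]
tool_rot: [[-0.248, 0.969, -0.002], [0.969, 0.248, -0.004], [-0.003, -0.003, -1.0]]
ft_force: [0.0, 0.3, 0.0]
gripper_width: 0.0606
finger_force: 0.0
```

```bash
cat > look.py <<'E'
from arc import *
s=manip.read_state(); print(s['time_s'],s['tcp_pos'],np.array(s['ft_force']))
k,y=yel('wrist')
print('wrist yellow',[(a[1].round(0).tolist(),a[0][4]) for a in y])
for c in('scene','top'):
    _,y=yel(c) ; print(c,[(a[1].round(1).tolist(),a[0][4]) for a in y])
cc=np.array([v[0],v[1],0])
for n,q in dict(left=[0,.0645,.128],right=[0,-.0645,.128],far=[.0545,0,.128]).items():
    p=cc+Ro.from_euler('z',v[2]).apply(q); print('upright',n,'wrist',proj('wrist',p,k).round(0),'scene',proj('scene',p).round(1),'top',proj('top',p).round(1))
E
python3 look.py
```

```text
7.875 [ 0.5129 -0.0145  0.2338] [0.0273 0.2815 0.0135]
wrist yellow [([14.0, 362.0], np.int32(2300)), ([223.0, 283.0], np.int32(1157)), ([253.0, 419.0], np.int32(973)), ([315.0, 151.0], np.int32(616)), ([314.0, 407.0], np.int32(637)), ([367.0, 382.0], np.int32(6048))]
scene [([229.6, 215.8], np.int32(90)), ([260.0, 357.3], np.int32(1023)), ([270.9, 260.7], np.int32(97))]
top [([164.9, 290.5], np.int32(158)), ([213.5, 205.6], np.int32(646)), ([204.6, 359.6], np.int32(171))]
upright left wrist [219. 282.] scene [215. 288.] top [222.2 280.9]
upright right wrist [350. 282.] scene [212.6 244.5] top [210.6 328.8]
upright far wrist [289. 344.] scene [225.7 264.1] top [196.2 300. ]
```

The left wall stands: its tab is at wrist (283,223), against (282,219) expected for upright. Next is the right wall.

```bash
python3 -c "
from arc import *
rows('right',[v[4]],14.6,up=.1)"
```

```text
from [ 0.5147 -0.0118  0.2356] t 8.025
0.25 [-0.2368 -0.0006  0.0806]
turn/60 [ 0.0036 -0.0005  0.0016]
```

Call:
apply_moves([
  {"x":-0.06,"y":0,"z":0,"ax":0,"ay":0,"az":0,"jaw":1},
  {"x":-0.12,"y":0,"z":0,"ax":0,"ay":0,"az":0,"jaw":1},
  {"x":-0.18,"y":0,"z":0.03,"ax":0,"ay":0,"az":0,"jaw":1},
  {"x":-0.237,"y":-0.001,"z":0.08,"ax":0,"ay":0,"az":0,"jaw":1},
  {"x":-0.237,"y":-0.001,"z":0.08,"ax":0,"ay":0,"az":0,"jaw":1},
])

```text
time_s: 8.65
tcp_pos: [0.5687, -0.2468, 0.1494]
tool_rot: [[-0.244, 0.97, -0.008], [0.97, 0.244, -0.001], [0.001, -0.008, -1.0]]
ft_force: [0.6, -0.0, 0.3]
gripper_width: 0.0867
finger_force: 0.0
```

Call:
apply_moves([
  {"x":0,"y":0,"z":0,"ax":0,"ay":0,"az":0,"jaw":1},
])

```text
time_s: 8.78
tcp_pos: [0.5709, -0.2435, 0.152]
tool_rot: [[-0.248, 0.969, -0.004], [0.969, 0.248, 0.0], [0.001, -0.004, -1.0]]
ft_force: [0.4, -0.4, 0.1]
gripper_width: 0.087
finger_force: 0.0
```

Run:
```python
from arc import *
k,y=yel('wrist','w4.png'); print([(a[1].round(0).tolist(),a[0].tolist()) for a in y])
c=np.array([v[0],v[1],0])
for d in(98,104): print(proj('wrist',c+Ro.from_euler('z',v[2]).apply([0,-.0645-d/1e3*np.cos(v[4]),.03+d/1e3*np.sin(v[4])]),k))
print([(x['at'],x['conf']) for x in manip.spot_point('wrist','wall_right_tab')])
rows('right',[v[4]],14.6)
```

```text
[([2.0, 507.0], [483, 0, 57, 5, 225]), ([208.0, 284.0], [262, 185, 46, 48, 2181]), ([316.0, 97.0], [92, 289, 14, 53, 245]), ([316.0, 455.0], [438, 288, 30, 55, 808]), ([359.0, 470.0], [461, 355, 19, 13, 126]), ([360.0, 498.0], [488, 355, 20, 15, 144]), ([360.0, 536.0], [519, 355, 31, 15, 220]), ([364.0, 342.0], [299, 361, 84, 11, 341]), ([363.0, 427.0], [400, 361, 62, 12, 212]), ([365.0, 280.0], [273, 362, 15, 8, 64])]
[208.3737 284.6353]
[216.0462 284.6398]
[([215.7, 285.0], 0.88)]
from [ 0.5729 -0.2412  0.1541] t 8.875
0.25 [-0.0002  0.0016  0.0992]
turn/60 [ 0.0009 -0.0009  0.0003]
```

View pics/w4.png

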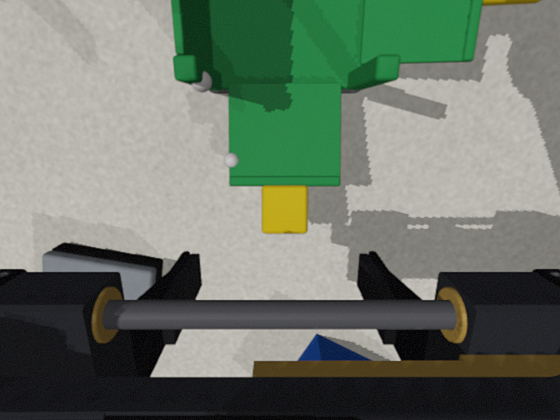

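The wrist view shows the right tab at (284,208), exactly where predicted, with the bin and slide case clear of the fingers.

Call:
apply_moves([
  {"x":0,"y":0.001,"z":0.05,"ax":0,"ay":0,"az":0,"jaw":1},
  {"x":0,"y":0.001,"z":0.099,"ax":0,"ay":0,"az":0,"jaw":1},
  {"x":0,"y":0.001,"z":0.099,"ax":0,"ay":0,"az":0,"jaw":0.3},
  {"x":0,"y":0.001,"z":0.099,"ax":0,"ay":0,"az":0,"jaw":0.3},
  {"x":0,"y":0.001,"z":0.099,"ax":0,"ay":0,"az":0,"jaw":0.3},
])

```text
time_s: 9.5
tcp_pos: [0.5754, -0.2424, 0.0575]
tool_rot: [[-0.252, 0.968, 0.005], [0.968, 0.252, -0.001], [-0.002, 0.004, -1.0]]
ft_force: [0.2, -0.4, -0.3]
gripper_width: 0.0651
finger_force: 0.0
```

Call:
apply_moves([
  {"x":0,"y":0,"z":0,"ax":0,"ay":0,"az":0,"jaw":0.3},
  {"x":0,"y":0,"z":0,"ax":0,"ay":0,"az":0,"jaw":0.3},
  {"x":0,"y":0,"z":0,"ax":0,"ay":0,"az":0,"jaw":0.3},
])

```text
time_s: 9.88
tcp_pos: [0.574, -0.2421, 0.0549]
tool_rot: [[-0.251, 0.968, 0.001], [0.968, 0.251, -0.0], [-0.0, 0.001, -1.0]]
ft_force: [3.2, 1.1, 0.1]
gripper_width: 0.0354
finger_force: 30.1
```

```bash
python3 -c "
from arc import *
rows('right',[.25,.45,.65,.85,1.05,1.2,1.3,1.4,1.5,1.571],14.6); s=manip.read_state(); print(s['ft_force'])"
```

```text
from [ 0.574  -0.2421  0.0549] t 9.875
0.25 [0.001  0.0009 0.0004]
0.45 [ 0.0083  0.0009 -0.0197]
0.65 [ 0.0195  0.0009 -0.0379]
0.85 [ 0.034   0.0009 -0.0535]
1.05 [ 0.0514  0.0009 -0.0659]
1.2 [ 0.0658  0.0009 -0.0729]
1.3 [ 0.076   0.0009 -0.0762]
1.4 [ 0.0864  0.0009 -0.0786]
1.5 [ 0.0971  0.0009 -0.0799]
1.57 [ 0.1046  0.0009 -0.0802]
turn/60 [ 0.0012  0.0003 -0.0008]
[3.1713 1.1138 0.0596]
```

Call:
apply_moves([
  {"x":0.008,"y":0,"z":-0.019,"ax":0,"ay":0,"az":0,"jaw":0.3},
  {"x":0.0195,"y":0,"z":-0.037,"ax":0,"ay":0,"az":0,"jaw":0.3},
  {"x":0.034,"y":0,"z":-0.052,"ax":0,"ay":0,"az":0,"jaw":0.3},
  {"x":0.051,"y":0,"z":-0.064,"ax":0,"ay":0,"az":0,"jaw":0.3},
  {"x":0.066,"y":0,"z":-0.071,"ax":0,"ay":0,"az":0,"jaw":0.3},
])

```text
time_s: 10.5
tcp_pos: [0.5576, -0.1784, 0.1272]
tool_rot: [[-0.251, 0.968, 0.003], [0.968, 0.251, -0.002], [-0.002, 0.003, -1.0]]
ft_force: [4.5, -1.7, -0.9]
gripper_width: 0.0357
finger_force: 30.0
```

```bash
python3 -c "
from arc import *
rows('right',[1.2,1.3,1.4,1.5,1.571],14.6); s=manip.read_state(); R=np.array(s['tool_rot']); print(R.T@s['ft_force'],s['gripper_width'])"
```

```text
from [ 0.5576 -0.1784  0.1272] t 10.5
1.2 [ 0.0001  0.0007 -0.0005]
1.3 [ 0.0103  0.0007 -0.0039]
1.4 [ 0.0207  0.0007 -0.0063]
1.5 [ 0.0313  0.0007 -0.0076]
1.57 [ 0.0389  0.0007 -0.0079]
turn/60 [ 0.0024  0.0023 -0.0007]
[-2.7578  3.9381  0.9152] 0.03565516652175987
```

Call:
apply_moves([
  {"x":0.01,"y":0,"z":-0.004,"ax":0,"ay":-0.06,"az":0,"jaw":0.3},
  {"x":0.0205,"y":0,"z":-0.006,"ax":0,"ay":-0.13,"az":0,"jaw":0.3},
  {"x":0.031,"y":0,"z":-0.0075,"ax":0,"ay":-0.21,"az":0,"jaw":0.3},
  {"x":0.039,"y":0,"z":-0.008,"ax":0,"ay":-0.28,"az":0,"jaw":0.3},
  {"x":0.041,"y":0,"z":-0.008,"ax":0,"ay":-0.29,"az":0,"jaw":0.3},
])

```text
time_s: 11.12
tcp_pos: [0.548, -0.1406, 0.1348]
tool_rot: [[-0.241, 0.967, 0.081], [0.921, 0.254, -0.295], [-0.306, 0.003, -0.952]]
ft_force: [12.5, -13.7, -9.3]
gripper_width: 0.0353
finger_force: 30.0
```

```bash
python3 -c "
from arc import *
rows('right',[1.4,1.5,1.571,1.61],14.6); s=manip.read_state(); R=np.array(s['tool_rot']); print(R.T@s['ft_force'],s['gripper_width'],R[:,2])
c=down(14.6).T@(np.array(s['tcp_pos'])-pt('right',1.571)); print('past upright',c)"
```

```text
from [ 0.548  -0.1406  0.1348] t 11.125
1.4 [-0.0171  0.0004  0.0069]
1.5 [-0.0073  0.0005  0.0024]
1.57 [-0.0002  0.0005 -0.0002]
1.61 [ 0.0038  0.0005 -0.0014]
turn/60 [0.0034 0.2965 0.0011]
[-12.7666   8.5755  13.8856] 0.03532947444816001 [ 0.0805 -0.2948 -0.9522]
past upright [ 0.0001 -0.0005  0.0002]
```

Call:
apply_moves([
  {"x":0.001,"y":0,"z":0,"ax":0,"ay":0,"az":0,"jaw":0.3},
  {"x":-0.004,"y":0,"z":0.001,"ax":0,"ay":0,"az":0,"jaw":0.3},
  {"x":-0.004,"y":0,"z":0.001,"ax":0,"ay":0,"az":0,"jaw":0.3},
])

```text
time_s: 11.5
tcp_pos: [0.5484, -0.1411, 0.1347]
tool_rot: [[-0.24, 0.968, 0.077], [0.924, 0.252, -0.288], [-0.298, 0.002, -0.955]]
ft_force: [2.8, 2.8, 5.3]
gripper_width: 0.0359
finger_force: 30.0
```

```bash
python3 -c "
from arc import *
s=manip.read_state(); R=np.array(s['tool_rot']); print(R.T@s['ft_force'],s['gripper_width'],R[:,2])
c=down(14.6).T@(np.array(s['tcp_pos'])-pt('right',1.571)); print('past upright',c)"
```

```text
[ 0.3218  3.372  -5.6006] 0.03585893707388551 [ 0.0768 -0.2877 -0.9546]
past upright [-0.0005 -0.0002  0.0003]
```

Same signature as the left wall. Release and rise.

Call:
apply_moves([
  {"x":0,"y":0,"z":0,"ax":0,"ay":0,"az":0,"jaw":0.8},
  {"x":0,"y":0,"z":0,"ax":0,"ay":0,"az":0,"jaw":0.8},
  {"x":0,"y":0,"z":-0.04,"ax":0,"ay":0,"az":0,"jaw":0.8},
  {"x":0,"y":0,"z":-0.08,"ax":0,"ay":0.1,"az":0,"jaw":0.8},
  {"x":0,"y":0,"z":-0.12,"ax":0,"ay":0.25,"az":0,"jaw":0.8},
])

```text
time_s: 12.12
tcp_pos: [0.5374, -0.1051, 0.2489]
tool_rot: [[-0.256, 0.967, 0.008], [0.966, 0.256, -0.034], [-0.035, -0.001, -0.999]]
ft_force: [-0.5, -0.6, 0.1]
gripper_width: 0.0686
finger_force: 0.0
```

```bash
python3 look.py; python3 -c "
from arc import *
rows('far',[v[5]],104.6,up=.1); rows('far',[v[5]],-75.4,up=.1);print(manip.read_state()['joint_positions'])"
```

```text
12.125 [ 0.5374 -0.1051  0.2489] [-0.524  -0.565   0.0886]
wrist yellow [([91.0, 282.0], np.int32(710)), ([158.0, 425.0], np.int32(1143)), ([247.0, 281.0], np.int32(1025)), ([315.0, 137.0], np.int32(656)), ([315.0, 421.0], np.int32(641)), ([367.0, 399.0], np.int32(5962))]
scene [([259.9, 357.3], np.int32(1026)), ([270.9, 260.7], np.int32(98))]
top [([164.9, 290.6], np.int32(158)), ([213.5, 205.6], np.int32(647))]
upright left wrist [ 93. 282.] scene [215. 288.] top [222.2 280.9]
upright right wrist [247. 281.] scene [212.6 244.5] top [210.6 328.8]
upright far wrist [176. 347.] scene [225.7 264.1] top [196.2 300. ]
from [ 0.539  -0.1102  0.25  ] t 12.275
0.16 [0.0379 0.1611 0.1033]
turn/60 [-0.0302  0.0339 -1.5046]
from [ 0.539  -0.1102  0.25  ] t 12.275
0.16 [0.0379 0.1611 0.1033]
turn/60 [0.0338 0.0302 1.4949]
[-43.3684   6.3723  54.9845  99.2234  -3.1694  75.9341  26.4454]
```

Both walls match their upright positions in the wrist view. Now the far wall.

Call:
apply_moves([
  {"x":0.01,"y":0.05,"z":0,"ax":0.01,"ay":0.03,"az":0.17,"jaw":1},
  {"x":0.02,"y":0.1,"z":0,"ax":0.01,"ay":0.03,"az":0.34,"jaw":1},
  {"x":0.038,"y":0.161,"z":0,"ax":0.02,"ay":0.03,"az":0.51,"jaw":1},
  {"x":0.038,"y":0.161,"z":0,"ax":0.02,"ay":0.03,"az":0.68,"jaw":1},
  {"x":0.038,"y":0.161,"z":0,"ax":0.03,"ay":0.03,"az":0.85,"jaw":1},
])

```text
time_s: 12.9
tcp_pos: [0.6839, -0.0294, 0.2431]
tool_rot: [[0.598, 0.801, -0.02], [0.801, -0.598, -0.007], [-0.018, -0.011, -1.0]]
ft_force: [0.6, -0.7, 0.4]
gripper_width: 0.0869
finger_force: 0.0
```

```bash
python3 -c "
from arc import *
rows('far',[v[5]],-75.4,up=.1);print(manip.read_state()['joint_positions'])"
```

```text
from [ 0.6839 -0.0294  0.2431] t 12.9
0.16 [-0.0031  0.0087  0.0975]
turn/60 [-0.0047  0.02    0.644 ]
[-38.5832  33.2928  59.1408  77.8298 -27.4922  85.2506 -17.9224]
```

Call:
apply_moves([
  {"x":-0.003,"y":0.008,"z":0.04,"ax":0,"ay":0.02,"az":0.17,"jaw":1},
  {"x":-0.003,"y":0.008,"z":0.07,"ax":0,"ay":0.02,"az":0.34,"jaw":1},
  {"x":-0.003,"y":0.008,"z":0.097,"ax":0,"ay":0.02,"az":0.51,"jaw":1},
  {"x":-0.003,"y":0.008,"z":0.097,"ax":0,"ay":0.02,"az":0.644,"jaw":1},
  {"x":-0.003,"y":0.008,"z":0.097,"ax":0,"ay":0.02,"az":0.644,"jaw":1},
])

```text
time_s: 13.52
tcp_pos: [0.6866, -0.0377, 0.1473]
tool_rot: [[0.966, 0.258, -0.001], [0.258, -0.966, 0.006], [0.001, -0.006, -1.0]]
ft_force: [-0.1, -0.3, 0.1]
gripper_width: 0.0875
finger_force: 0.0
```

Call:
apply_moves([
  {"x":0,"y":0,"z":0,"ax":0,"ay":0,"az":0,"jaw":1},
])

```text
time_s: 13.65
tcp_pos: [0.6877, -0.038, 0.1491]
tool_rot: [[0.966, 0.259, 0.002], [0.259, -0.966, 0.006], [0.004, -0.006, -1.0]]
ft_force: [0.0, 0.0, 0.1]
gripper_width: 0.0867
finger_force: 0.0
```

Run:
```python
from arc import *
k,y=yel('wrist'); print([(a[1].round(0).tolist(),a[0].tolist()) for a in y])
c=np.array([v[0],v[1],0])
for d in(98,104): print(proj('wrist',c+Ro.from_euler('z',v[2]).apply([.0545+d/1e3*np.cos(v[5]),0,.03+d/1e3*np.sin(v[5])]),k))
print([(x['at'],x['conf']) for x in manip.spot_point('wrist','wall_far_tab')])
rows('far',[v[5]],-75.4);print(manip.read_state()['joint_positions'])
```

```text
[([231.0, 279.0], [257, 210, 45, 44, 1909]), ([256.0, 22.0], [0, 236, 55, 36, 1308]), ([315.0, 102.0], [91, 288, 30, 55, 653]), ([317.0, 462.0], [453, 289, 14, 53, 249]), ([335.0, 448.0], [442, 330, 12, 13, 73]), ([367.0, 384.0], [253, 355, 262, 22, 3726])]
[231.044 277.964]
[224.5846 278.0134]
[([225.9, 282.5], 0.86)]
from [ 0.6881 -0.0381  0.1498] t 13.75
0.16 [-0.0014  0.0001  0.1042]
turn/60 [-0.0055 -0.0049  0.0061]
[-40.9093  40.2367  64.1325  85.2    -36.9924  77.4615 -49.1316]
```

Call:
apply_moves([
  {"x":-0.001,"y":0.001,"z":0.05,"ax":-0.005,"ay":-0.005,"az":0.006,"jaw":1},
  {"x":-0.001,"y":0.001,"z":0.104,"ax":-0.005,"ay":-0.005,"az":0.006,"jaw":1},
  {"x":-0.001,"y":0.001,"z":0.104,"ax":-0.005,"ay":-0.005,"az":0.006,"jaw":0.3},
  {"x":-0.001,"y":0.001,"z":0.104,"ax":-0.005,"ay":-0.005,"az":0.006,"jaw":0.3},
  {"x":-0.001,"y":0.001,"z":0.104,"ax":-0.005,"ay":-0.005,"az":0.006,"jaw":0.3},
])

```text
time_s: 14.38
tcp_pos: [0.6896, -0.0394, 0.0488]
tool_rot: [[0.968, 0.251, 0.004], [0.251, -0.968, -0.0], [0.004, 0.001, -1.0]]
ft_force: [-0.6, -0.6, 0.4]
gripper_width: 0.0649
finger_force: 0.0
```

Call:
apply_moves([
  {"x":0,"y":0,"z":0,"ax":0,"ay":0,"az":0,"jaw":0.3},
  {"x":0,"y":0,"z":0,"ax":0,"ay":0,"az":0,"jaw":0.3},
  {"x":0,"y":0,"z":0,"ax":0,"ay":0,"az":0,"jaw":0.3},
])

```text
time_s: 14.75
tcp_pos: [0.6879, -0.0378, 0.046]
tool_rot: [[0.968, 0.251, -0.0], [0.251, -0.968, 0.002], [0.0, -0.002, -1.0]]
ft_force: [-1.4, 2.2, 0.0]
gripper_width: 0.0356
finger_force: 30.1
```

```bash
python3 -c "
from arc import *
rows('far',[.165,.4,.65,.85,1.05,1.2,1.3,1.4,1.5,1.571],-75.4); s=manip.read_state(); print(s['ft_force'],s['joint_positions'])"
```

```text
from [ 0.6879 -0.0378  0.046 ] t 14.75
0.17 [-0.0008 -0.0001  0.0004]
0.4 [-0.0078 -0.0002 -0.0237]
0.65 [-0.0212 -0.0002 -0.0468]
0.85 [-0.0358 -0.0002 -0.0624]
1.05 [-0.0531 -0.0002 -0.0749]
1.2 [-0.0676 -0.0002 -0.0818]
1.3 [-0.0777 -0.0002 -0.0852]
1.4 [-0.0882 -0.0002 -0.0875]
1.5 [-0.0988 -0.0002 -0.0888]
1.57 [-0.1064 -0.0002 -0.0891]
turn/60 [-0.0019 -0.0003 -0.0009]
[-1.3873  2.2119  0.045 ] [-39.1168  45.7065  59.66    89.9322 -41.5816  68.9178 -46.8134]
```

Call:
apply_moves([
  {"x":-0.0075,"y":0,"z":-0.023,"ax":0,"ay":0,"az":0,"jaw":0.3},
  {"x":-0.021,"y":0,"z":-0.046,"ax":0,"ay":0,"az":0,"jaw":0.3},
  {"x":-0.036,"y":0,"z":-0.061,"ax":0,"ay":0,"az":0,"jaw":0.3},
  {"x":-0.053,"y":0,"z":-0.0735,"ax":0,"ay":0,"az":0,"jaw":0.3},
  {"x":-0.0675,"y":0,"z":-0.08,"ax":0,"ay":0,"az":0,"jaw":0.3},
])

```text
time_s: 15.38
tcp_pos: [0.6234, -0.0544, 0.1268]
tool_rot: [[0.968, 0.252, 0.003], [0.252, -0.968, 0.002], [0.004, -0.001, -1.0]]
ft_force: [3.5, 3.7, -0.4]
gripper_width: 0.0356
finger_force: 30.0
```

```bash
python3 -c "
from arc import *
rows('far',[1.2,1.3,1.4,1.5,1.571],-75.4); s=manip.read_state(); R=np.array(s['tool_rot']); print(R.T@s['ft_force'],s['gripper_width'],s['joint_positions'])"
```

```text
from [ 0.6234 -0.0544  0.1268] t 15.375
1.2 [-0.001   0.     -0.0009]
1.3 [-0.0111  0.     -0.0043]
1.4 [-0.0215  0.     -0.0067]
1.5 [-0.0321  0.     -0.008 ]
1.57 [-0.0397  0.     -0.0083]
turn/60 [-0.0013 -0.0034 -0.0003]
[ 4.3166 -2.701   0.4032] 0.035649931341921924 [-46.3728  34.5888  66.8257  96.4919 -33.5659  71.5375 -47.4783]
```

Call:
apply_moves([
  {"x":-0.0105,"y":0,"z":-0.004,"ax":0,"ay":0.05,"az":0,"jaw":0.3},
  {"x":-0.0205,"y":0,"z":-0.006,"ax":0,"ay":0.11,"az":0,"jaw":0.3},
])

```text
time_s: 15.62
tcp_pos: [0.6047, -0.0593, 0.1326]
tool_rot: [[0.961, 0.252, 0.118], [0.25, -0.968, 0.031], [0.122, -0.0, -0.993]]
ft_force: [13.9, 3.1, -6.5]
gripper_width: 0.0359
finger_force: 30.0
```

```bash
python3 -c "
from arc import *
rows('far',[1.4,1.5,1.571],-75.4); s=manip.read_state(); R=np.array(s['tool_rot']); print(R.T@s['ft_force'],s['joint_positions'])"
```

```text
from [ 0.6047 -0.0593  0.1326] t 15.625
1.4 [-0.0021 -0.     -0.0011]
1.5 [-0.0124 -0.     -0.0037]
1.57 [-0.0199 -0.     -0.0049]
turn/60 [-0.0002 -0.1163 -0.0003]
[13.2864  0.5211  8.1904] [-50.9648  25.4467  68.5552 104.558  -30.7132  62.5044 -47.4439]
```

Call:
apply_moves([
  {"x":-0.01,"y":0,"z":-0.003,"ax":0,"ay":0.06,"az":0,"jaw":0.3},
  {"x":-0.0185,"y":0,"z":-0.0045,"ax":0,"ay":0.12,"az":0,"jaw":0.3},
  {"x":-0.021,"y":0,"z":-0.005,"ax":0,"ay":0.14,"az":0,"jaw":0.3},
])

```text
time_s: 16.0
tcp_pos: [0.5841, -0.0646, 0.1348]
tool_rot: [[0.933, 0.251, 0.259], [0.242, -0.968, 0.067], [0.268, 0.0, -0.964]]
ft_force: [19.7, 2.8, -16.3]
gripper_width: 0.0357
finger_force: 30.0
```

```bash
python3 -c "
from arc import *
s=manip.read_state(); R=np.array(s['tool_rot']); print(R.T@s['ft_force'],R[:,2],s['joint_positions'])
print('past upright(-=past)',down(-75.4).T@(np.array(s['tcp_pos'])-pt('far',1.571)))"
```

```text
[14.6502  2.224  20.9666] [ 0.259   0.0672 -0.9635] [-56.1473  11.2773  69.5426 113.9714 -22.9233  49.9908 -50.695 ]
past upright(-=past) [-0.0009 -0.      0.0002]
```

Call:
apply_moves([
  {"x":0.005,"y":0,"z":0.002,"ax":0,"ay":0,"az":0,"jaw":0.3},
  {"x":0.005,"y":0,"z":0.002,"ax":0,"ay":0,"az":0,"jaw":0.3},
])

```text
time_s: 16.25
tcp_pos: [0.5866, -0.0643, 0.1345]
tool_rot: [[0.935, 0.252, 0.249], [0.243, -0.968, 0.068], [0.258, -0.003, -0.966]]
ft_force: [-6.0, 1.1, 13.0]
gripper_width: 0.0354
finger_force: 30.0
```

```bash
python3 -c "
from arc import *
s=manip.read_state(); R=np.array(s['tool_rot']); print(R.T@s['ft_force'],R[:,2],s['joint_positions'])
print('past upright(-=past)',down(-75.4).T@(np.array(s['tcp_pos'])-pt('far',1.571)))"
```

```text
[ -1.9779  -2.6113 -13.9866] [ 0.2488  0.0678 -0.9662] [-54.9821  12.5289  68.8067 113.1605 -24.0188  51.0003 -50.0257]
past upright(-=past) [0.0016 0.0003 0.0005]
```

Call:
apply_moves([
  {"x":-0.001,"y":0,"z":-0.001,"ax":0,"ay":0,"az":0,"jaw":0.65},
  {"x":-0.001,"y":0,"z":-0.001,"ax":0,"ay":0,"az":0,"jaw":0.65},
  {"x":0.005,"y":0,"z":-0.04,"ax":0,"ay":0,"az":0,"jaw":0.65},
  {"x":0.02,"y":0,"z":-0.08,"ax":0,"ay":-0.1,"az":0,"jaw":0.65},
  {"x":0.035,"y":0,"z":-0.12,"ax":0,"ay":-0.25,"az":0,"jaw":0.65},
])

```text
time_s: 16.88
tcp_pos: [0.5888, -0.0652, 0.2618]
tool_rot: [[0.968, 0.25, -0.001], [0.25, -0.968, 0.003], [-0.001, -0.004, -1.0]]
ft_force: [0.3, -1.7, 2.3]
gripper_width: 0.0564
finger_force: 0.0
```

```bash
python3 look.py; python3 -c "
from arc import *
print(manip.read_state()['joint_positions']); snap('scene','s3.png'); go([0.487,0.3525,0.24],down(-60))
print(manip.spot_point('scene','nozzle_top')[:2],manip.spot_point('top','nozzle_top')[:2])"
```

```text
16.875 [ 0.5888 -0.0652  0.2618] [ 0.3304 -1.6509  2.3022]
wrist yellow [([169.0, 45.0], np.int32(6318)), ([216.0, 277.0], np.int32(929)), ([257.0, 206.0], np.int32(171)), ([252.0, 345.0], np.int32(73)), ([315.0, 159.0], np.int32(613)), ([315.0, 399.0], np.int32(591)), ([367.0, 373.0], np.int32(6014))]
scene [([225.2, 264.0], np.int32(129)), ([259.9, 357.3], np.int32(1036))]
top [([213.5, 205.6], np.int32(648))]
upright left wrist [267. 209.] scene [215. 288.] top [222.2 280.9]
upright right wrist [267. 344.] scene [212.6 244.5] top [210.6 328.8]
upright far wrist [212. 276.] scene [225.7 264.1] top [196.2 300. ]
[-49.5553  20.0295  66.6401  91.4289 -18.2592  80.7256 -56.5697]
shift [ 0.0046 -0.4301  0.0164] turn/60 [ 0.0029  0.0023 -0.258 ]
[{'at': [229.7, 419.2], 'conf': 0.75}, {'at': [227.8, 362.0], 'conf': 0.68}] [{'at': [228.4, 138.5], 'conf': 0.78}, {'at': [210.4, 192.2], 'conf': 0.74}]
```

View pics/s3.png

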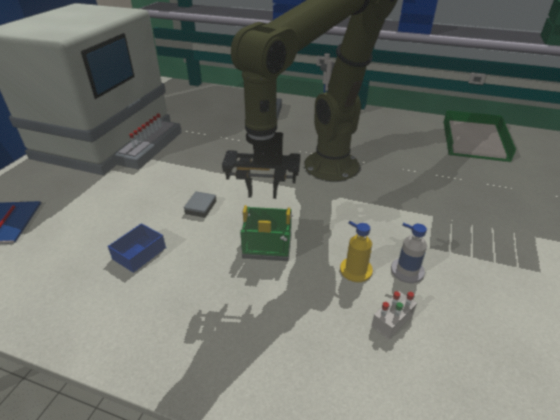

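All three walls stand, with the tabs at scene (247,212), (264,225) and (289,213). The sprayer and loose items haven't moved. I'll go to the white sprayer's cap with the fingers shut.

```bash
python3 -c "
from h import *
p,e=tri([ray('scene',[229.7,419.2]),ray('top',[228.4,138.5])]);print(p,e)
go([p[0],p[1],0.26],down(-35))"
```

```text
[0.4932 0.3486 0.1586] 0.00020312810934240073
shift [ 0.0108 -0.4249 -0.0024] turn/60 [-0.0012  0.0014 -0.6767]
```

Call:
apply_moves([
  {"x":0.002,"y":-0.06,"z":-0.002,"ax":0,"ay":0,"az":-0.1,"jaw":0},
  {"x":0.004,"y":-0.12,"z":-0.002,"ax":0,"ay":0,"az":-0.2,"jaw":0},
  {"x":0.006,"y":-0.18,"z":-0.002,"ax":0,"ay":0,"az":-0.3,"jaw":0},
  {"x":0.008,"y":-0.24,"z":-0.002,"ax":0,"ay":0,"az":-0.4,"jaw":0},
  {"x":0.01,"y":-0.3,"z":-0.002,"ax":0,"ay":0,"az":-0.5,"jaw":0},
])

```text
time_s: 17.8
tcp_pos: [0.5222, 0.2293, 0.2602]
tool_rot: [[0.711, 0.703, -0.002], [0.703, -0.711, 0.003], [0.001, -0.004, -1.0]]
ft_force: [1.0, 0.1, 0.6]
gripper_width: 0.0144
finger_force: 0.0
```

```bash
python3 -c "
from h import *
go([.4932,.3486,0.25],down(-35)); print(manip.read_state()['joint_positions'])"
```

```text
shift [ 0.0632 -0.1053  0.0106] turn/60 [-0.0034 -0.0015 -0.1721]
[-77.0579  12.1069  58.7648  94.7255 -10.746   79.146  -62.1401]
```

Call:
apply_moves([
  {"x":0.03,"y":-0.05,"z":0.005,"ax":0,"ay":0,"az":-0.1,"jaw":0},
  {"x":0.063,"y":-0.105,"z":0.01,"ax":0,"ay":0,"az":-0.172,"jaw":0},
  {"x":0.063,"y":-0.105,"z":0.01,"ax":0,"ay":0,"az":-0.172,"jaw":0},
  {"x":0.063,"y":-0.105,"z":0.01,"ax":0,"ay":0,"az":-0.172,"jaw":0},
])

```text
time_s: 18.3
tcp_pos: [0.4949, 0.3462, 0.2503]
tool_rot: [[0.577, 0.817, -0.001], [0.817, -0.577, 0.0], [-0.001, -0.001, -1.0]]
ft_force: [0.4, -0.2, 0.1]
gripper_width: 0.0005
finger_force: 0.0
```

Run:
```python
from h import *
s=manip.read_state(); print(s['tcp_pos'],np.abs(s['qd']).max())
k=manip.calibration('wrist'); I=snap('wrist','w5.png')
for x in manip.spot_point('wrist','nozzle_top')[:3]:
    o,d=ray('wrist',x['at'],k); p=o+d*(.17-o[2])/d[2]
    q,e=tri([(o,d),ray('scene',[229.7,419.2]),ray('top',[228.4,138.5])]); print(x,p,q,e)
```

```text
[0.4949 0.3462 0.2503] 1.8648074118115596
{'at': [226.6, 278.9], 'conf': 0.7} [0.4964 0.347  0.17  ] [0.4943 0.347  0.1611] 0.002504377072347093
{'at': [331.6, 423.3], 'conf': 0.62} [0.5409 0.2034 0.17  ] [0.5299 0.3201 0.2367] 0.04470244930690252
```

View pics/w5.png

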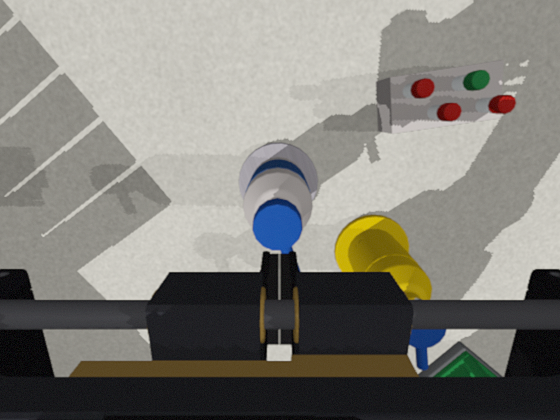

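The wrist view shows the fingers above the blue cap at (279,226) on the white bottle, with the yellow decoy off to the right at (380,260).

Call:
apply_moves([
  {"x":0.001,"y":0.001,"z":0.03,"ax":0,"ay":0,"az":0,"jaw":0},
  {"x":0.001,"y":0.001,"z":0.055,"ax":0,"ay":0,"az":0,"jaw":0},
  {"x":0.001,"y":0.001,"z":0.065,"ax":0,"ay":0,"az":0,"jaw":0},
  {"x":0.001,"y":0.001,"z":0.069,"ax":0,"ay":0,"az":0,"jaw":0},
  {"x":0.001,"y":0.001,"z":0.072,"ax":0,"ay":0,"az":0,"jaw":0},
])

```text
time_s: 19.02
tcp_pos: [0.4977, 0.347, 0.1799]
tool_rot: [[0.577, 0.817, 0.001], [0.817, -0.577, 0.0], [0.001, 0.0, -1.0]]
ft_force: [-2.1, -4.1, 5.6]
gripper_width: 0.0003
finger_force: 2.7
```

Call:
apply_moves([
  {"x":0,"y":0,"z":0.002,"ax":0,"ay":0,"az":0,"jaw":0},
  {"x":0,"y":0,"z":0.002,"ax":0,"ay":0,"az":0,"jaw":0},
])

```text
time_s: 19.27
tcp_pos: [0.4979, 0.347, 0.1794]
tool_rot: [[0.577, 0.817, 0.0], [0.817, -0.577, 0.001], [0.001, -0.0, -1.0]]
ft_force: [-4.1, -5.6, 12.4]
gripper_width: 0.0002
finger_force: 6.2
```

Call:
apply_moves([
  {"x":0,"y":0,"z":0.002,"ax":0,"ay":0,"az":0,"jaw":0},
  {"x":0,"y":0,"z":0.002,"ax":0,"ay":0,"az":0,"jaw":0},
])

```text
time_s: 19.52
tcp_pos: [0.498, 0.3471, 0.1792]
tool_rot: [[0.577, 0.817, 0.0], [0.817, -0.577, 0.002], [0.002, -0.001, -1.0]]
ft_force: [-8.6, -7.2, 22.7]
gripper_width: 0.0006
finger_force: 11.2
```

Call:
apply_moves([
  {"x":0,"y":0,"z":-0.01,"ax":0,"ay":0,"az":0,"jaw":0},
  {"x":0,"y":0,"z":-0.04,"ax":0,"ay":0,"az":0,"jaw":0},
  {"x":0,"y":0,"z":-0.08,"ax":0,"ay":0,"az":0,"jaw":0},
  {"x":0,"y":0,"z":-0.12,"ax":0,"ay":0,"az":0,"jaw":0},
  {"x":0,"y":0,"z":-0.12,"ax":0,"ay":0,"az":0,"jaw":0},
])

```text
time_s: 20.15
tcp_pos: [0.4991, 0.3492, 0.2988]
tool_rot: [[0.576, 0.818, 0.006], [0.818, -0.576, 0.006], [0.008, 0.001, -1.0]]
ft_force: [0.6, -0.2, 0.5]
gripper_width: 0.0006
finger_force: 0.0
```

```bash
python3 look.py; python3 -c "
from h import *
a=snap('scene','s4.png')
print(manip.spot_point('scene','nozzle_top')[:2])
for l in('bin','slide_case','tube_rack'): print(l,manip.spot_point('top',l)[:0], (snap('top') is not None), manip.spot_point('top',l)[:1])"
```

```text
20.15 [0.4991 0.3492 0.2988] [ 0.5797 -0.2106  0.5047]
wrist yellow [([245.0, 365.0], np.int32(3855)), ([316.0, 262.0], np.int32(225)), ([316.0, 296.0], np.int32(210)), ([367.0, 257.0], np.int32(5930))]
scene [([225.1, 264.0], np.int32(127)), ([260.0, 357.4], np.int32(1029))]
top [([213.4, 205.5], np.int32(639))]
upright left wrist [420. 454.] scene [215. 288.] top [222.2 280.9]
upright right wrist [468. 517.] scene [212.6 244.5] top [210.6 328.8]
upright far wrist [420. 520.] scene [225.7 264.1] top [196.2 300. ]
[{'at': [227.7, 361.8], 'conf': 0.76}, {'at': [230.5, 419.4], 'conf': 0.54}]
bin [] True [{'at': [164.3, 431.9], 'conf': 0.93}]
slide_case [] True [{'at': [260.5, 407.1], 'conf': 0.85}]
tube_rack [] True [{'at': [161.6, 163.6], 'conf': 0.79}]
```

View pics/s4.png

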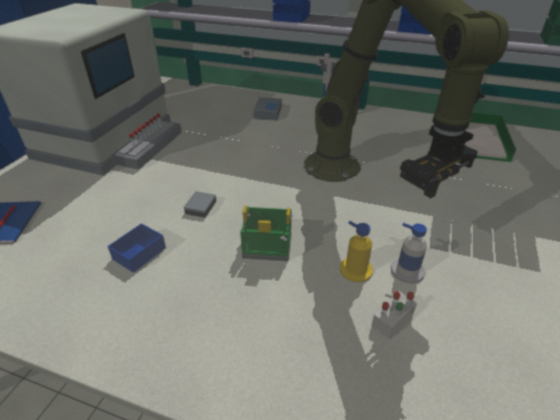

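The picture shows all three walls upright (tabs at 247,212 / 264,225 / 289,213) and the white sprayer's cap back up at (419,230). The bin, slide case and tube rack haven't moved, and the arm is clear.

```bash
python3 -c "
from station import manip; print(manip.close_job())"
```

```text
the job is handed in; nothing more can be done
None
```

The job is handed in: all three box walls are latched upright, the white sprayer's nozzle cap was pushed right down and came back up, and the tube rack, bin, slide case and yellow look-alike were left alone (about 20 s of the 72 s used); the far wall briefly read about 20 N while being pushed, but its tab measured only about 1 mm past upright.

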